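# Reset a shaft stop collar against its wave spring

## Robot

A 6-joint arm with a two-finger parallel gripper is mounted at the origin on the work surface. World frame = base frame: x ahead of the robot, y to its left, z up, the work surface at z = 0. Lengths are in m, angles in rad, forces in N, time in s.
With the tool pointing down it reaches from about 0.4 to 0.925 m from the base axis. Payload 3.4 kg.
Tool frame: the origin (TCP) lies at the very end of the fingers, on their centre line; the grasp point (between the pads) lies 19 mm behind it; z points along the fingers, x is the direction in which the jaws open and shut, and the axes are right-handed (so a half turn about z gives the same grasp; the last joint's range is limited). The gripper opens to 85 mm and grips with 20 to 120 N. Pads are 22 mm wide; open, the fingers measure 114 mm over their backs; the gripper's body (76 mm by 85 mm) begins 54 mm behind the grasp point. The pads swing forward as they close: fully open they stand 13 mm farther back than shut.
Start: joints at [1.095, 0.307, 1.506, -0, 1.328, -0.073], TCP at [0.225, 0.529, 0.231] pointing down, gripper open.
Joint ranges: [-3.12, 3.12], [-1.05, 2.28], [0.14, 2.33], [-1.42, 4.57], [0.1, 2.73], [-2.68, 2.68]. Speed limits (rad/s): [2.57, 2.57, 3.14, 3.14, 3.14, 3.14].

## Interface

Orientations are given as a 3x3 rotation matrix whose columns are the frame's x, y, z axes.
In Python, from rig import sense, vision, order gives the robot as it stands. The module is installed in compiled form; this text tells all that it offers.
- The arm moves only by the tool jog_arm, never from a script. Its argument "targets" is a list that holds one entry, the list of rows, each a list of 5 numbers: the opening, from -1 (shut) to 1 (fully open), so that 0 is half open, then the shift along the world's x, y, z in units of 3 cm (1.0 is 3 cm), then the turn about the world's z in units of 4 degrees (1.0 is 4 degrees). In form: [[[hand, x, y, z, turn], ...]]. A call has 1 to 10 rows; each row shifts and turns the commanded pose from where the row before left it; what a row does not reach is not made up. A row lasts 1/10 s, in which the tool goes at most 50 mm and 8.59 degrees, less where a joint would pass 70% of its speed; a pose out of reach is approached as far as the arm can. A call with a number of a shift or a turn outside -1 to 1 is refused whole. A call with a gripper value outside its range is refused whole. The fingers move at their own pace and stop on an object; "force" is the grip in N (left out, the last holds). Time passes only in rows, so rows that do not move let the fingers close. It gives the time, the measured TCP pose, the force and the opening at its end, in the units of the state.
- sense(): the state, without advancing time (a new reading comes with each control period).
- vision.grab_frame(name): name is "scene" or "side" or "wrist"; returns the picture (400x640x3 uint8, red, green, blue); there is no depth.
- vision.camera_model(name): a dict with "fx", "fy", "cx", "cy" (pixels), "camera_from_world" (4x4, takes a point from world to camera coordinates). Camera axes: x right, y down, z forward; pixel columns grow to the right and rows downward; lengths in m; the calibration is good to about 2 mm. A picture is of the moment at which its call begins: read the wrist's pose just before it. camera_model takes no time and is no camera call; for the wrist camera it gives the pose at the moment of the call.
- order.finish_job(): hands the job in, once; it reports no verdict.
The state is a dict: "clock": time; "joint_pos": joint angles; "joint_velocities": joint speeds; "effort": joint torques, N m; "tool_pos": TCP position; "orientation": TCP orientation; "force": force on the tool from outside, world axes, zero at the start; "torque": the same for the moment, N m; "width": opening from 0.0 (shut) to 1.0 (fully open).
Only numpy, scipy, OpenCV 4.12 (cv2) and the standard library are available. Lean on these libraries where they do the work, as an engineer would, in place of code of your own. Each camera call takes 0.05 s, during which the arm holds its last target. There are 200 camera calls.

## Task

This pump drive shaft has end play because its stop collar sits back from the wave spring on the bearing. Slacken the collar's T-handled set screw, slide the collar along the shaft against the spring until the spring is squeezed to about half its travel (roughly 10 N), and keep it pressed there while you turn the screw fully tight again, then let go. The spring must stay squeezed like that, must never be squashed flat, and the other things on the bench are to be left alone.

Things in the scene. Friction and masses are not known exactly. Their poses are not given: they have to be found in the camera images.
- stand: the shaft assembly: a steel plate 180 x 320 mm, 14 mm thick, bolted down, with a level 30 mm steel shaft in two grey pillow block bearings. Origin under the middle of the plate; z is up, y runs along the shaft, from the jaw coupling end towards the bearing that has the wave spring. The shaft axis is 57 mm above the origin. The one collar on the shaft lies between the two bearings.
- bearing: the pillow block at the stand's +y end, with the wave spring on it: foot 165 mm across the shaft and 48 mm along it, round housing 80 mm in diameter and 34 mm along the shaft, its top 97 mm above the bench. Origin on the shaft axis, in the middle of the housing; axes as the stand's.
- housing_face (a point): middle of the housing's face on the collar's side, 17 mm from the bearing's origin. Out of it stands a 40 mm wide steel spacer sleeve, by 4 to 34 mm: it differs from shaft to shaft and is not measured. On its end sits the wave spring, 37 mm wide, 8 mm high when free; 5 N per mm, flat after 4 mm (20 N), half its travel at 2 mm (10 N). It pushes a slack collar back when let go.
- collar: the stop collar, a plain dark steel ring on the shaft, 50 mm in diameter, 28 mm long. Origin in its middle on the shaft axis; axes as the stand's. With its screw slack it slides along y with about 2 N of drag; a key stops it turning about the shaft. Tight, it holds against about 35 N. It starts 15 to 120 mm short of the free spring and has to slide towards the stand's +y.
- tbar (a point): middle of the cross bar of the T-handled set screw in the top of the collar: a level round steel bar, 60 mm long, 10 mm thick, with 13 mm balls at its ends, on a 9 mm stem, one piece with the screw. 68 mm above the collar's origin, 125 mm above the bench; x runs along the bar, z up. Grip it from above to turn the screw and to push the collar. Tight, x is 0.5 rad clockwise of the stand's x.
- screw (a joint): angle of the set screw (rad): 0 is fully tight, at a stop; it grows as the T-bar is turned anticlockwise seen from above (slackened), up to a stop at 1.5. It bites less and less up to 0.6, beyond that the collar is free. About 0.1 N m to slacken, 0.15 to turn when slack, up to 0.25 to tighten. It stays where it is left.
- hex_nut: a loose steel hexagon nut, 27 mm across, 11 mm high, lying on the stand's plate; origin under its middle. To be left alone.
- washer: a loose steel washer, 30 mm in diameter, 5 mm thick, lying on the stand's plate; origin under its middle. To be left alone.
- roller_bearing: a tapered roller bearing, 66 mm in diameter and 29 mm high, standing on the bench near the plate, on the robot's side; origin under its middle. To be left alone.
- valve_plate: a flat bronze ring, 100 mm in diameter, 8 mm thick, lying on the left of the bench; origin under its middle. To be left alone.
- barrel: a steel pump cylinder block with nine bores, 110 mm in diameter, 103 mm high, on the left of the bench; origin under its middle. To be left alone.
- piston_a: a steel pump piston, 21 mm in diameter, standing 70 mm high on its 28 mm bronze shoe on the right of the bench; origin under its middle. To be left alone.
- piston_b: a second piston like piston_a. To be left alone.
- screwdriver: a screwdriver with a red handle, about 200 mm long, lying on the right of the bench; origin under its middle. To be left alone.

How it is judged:
By the outcome, as a careful person would: the job done as asked, in the order asked, and still so for the second after the job is handed in, with the robot touching nothing.
It also fails if it takes over 54 s, if anything falls off the work surface, if the arm or the gripper's body presses on something with over 40 N, if the wrist force passes 120 N, or if a joint passes its speed limit or range.

## Working session

There is one attempt and no reset: what is moved stays moved. The work goes in short steps, Python scripts to look and compute and a tool call to move; the robot and the scene stay as the last step left them, time stands still between calls to the robot, and variables do not carry over. Pictures are saved under pics/ and viewed, about 8 in all and at most 12, crops included, and the job is handed in when it is done.

Besides the shell and the picture viewer there is one more tool, called after ">>>" as a command line: name --argument value ..., lists and objects as JSON in quotes. jog_arm: Moves the arm, as the interface text tells. Its arguments: {"type":"object","properties":{"targets":{"type":"array","items":{"type":"array","items":{"type":"array","items":{"type":"number"}}}},"force":{"type":"number"}},"required":["targets"]}

```bash
mkdir -p pics
python3 - <<'E'
from rig import sense, vision
import cv2,numpy as np
s=sense();print(s)
for n in("scene","side"):
    m=vision.camera_model(n);print(n,m)
    cv2.imwrite(f"pics/{n}0.png",cv2.cvtColor(vision.grab_frame(n),cv2.COLOR_RGB2BGR))
E
```

```text
{'clock': 0.0, 'joint_pos': array([ 1.09548694e+00,  3.07563087e-01,  1.50766930e+00, -2.26738656e-05,
        1.32837431e+00, -7.34859591e-02]), 'joint_velocities': array([-0.00065784,  0.00046897,  0.0007818 , -0.00135858,  0.0013517 ,
        0.00171159]), 'effort': array([ 2.37522312e-03, -4.57558680e+01, -2.51914644e+01,  3.49419579e-04,
        1.34462857e-02, -4.58753777e-05]), 'tool_pos': array([0.22458809, 0.52857829, 0.23038824]), 'orientation': array([[ 3.91091247e-01,  9.20351467e-01, -9.02081835e-04],
       [ 9.20349714e-01, -3.91092267e-01, -1.80086009e-03],
       [-2.01022145e-03, -1.25930141e-04, -9.99997972e-01]]), 'force': array([-0.75769025,  0.64728222,  1.05738534]), 'torque': array([-0.01024781, -0.01389419,  0.01785692]), 'width': 0.9965210877858981}
scene {'fx': 446.7517663552277, 'fy': 446.7517663552277, 'cx': 325.3818684995845, 'cy': 196.55099030657848, 'camera_from_world': array([[ 0.59350195,  0.80476637,  0.01032091, -0.31097841],
       [ 0.60951898, -0.44106194, -0.65874956, -0.27380076],
       [-0.52558733,  0.39725994, -0.7522915 ,  1.47920748],
       [ 0.        ,  0.        ,  0.        ,  1.        ]])}
side {'fx': 507.2480738681098, 'fy': 507.2480738681098, 'cx': 317.86117890754394, 'cy': 197.47274826075738, 'camera_from_world': array([[-0.99681029, -0.07916866, -0.01007797,  0.53854327],
       [-0.04697683,  0.684136  , -0.72784003,  0.11597088],
       [ 0.06451682, -0.725045  , -0.6856729 ,  1.50194907],
       [ 0.        ,  0.        ,  0.        ,  1.        ]])}
```

View pics/scene0.png

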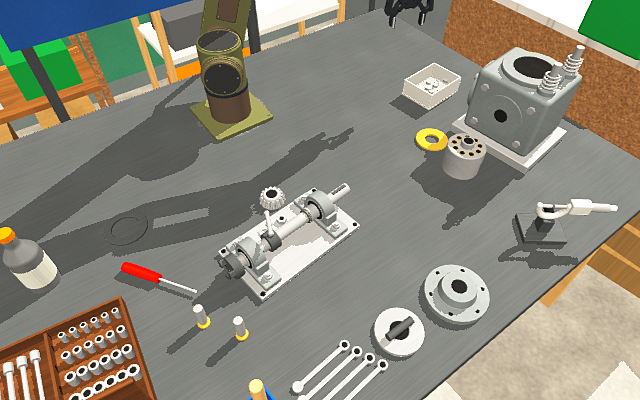

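View pics/side0.png

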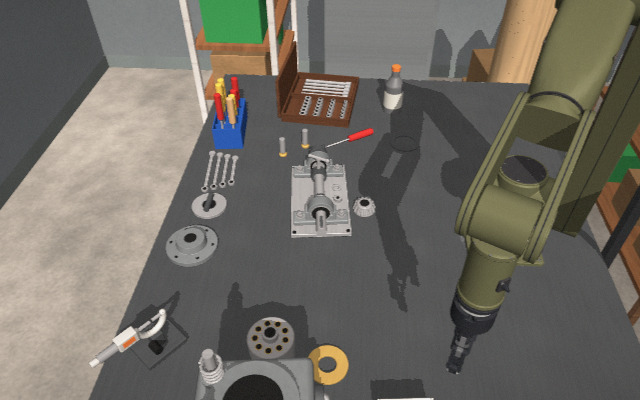

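The scene view shows the stand around (290,240), with the collar and T-bar near (272,235). In the side view it is around (320,195). I'll enlarge both.

Run:
```python
import cv2
a=cv2.imread("pics/scene0.png")[170:305,205:365];b=cv2.imread("pics/side0.png")[135:245,275:385]
cv2.imwrite("pics/c1.png",cv2.resize(a,None,fx=5,fy=4.444,interpolation=cv2.INTER_CUBIC) if 0 else cv2.resize(a,None,fx=4,fy=4,interpolation=cv2.INTER_CUBIC))
cv2.imwrite("pics/c2.png",cv2.resize(b,None,fx=5,fy=5,interpolation=cv2.INTER_CUBIC))
```

```text
(no output)
```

View pics/c1.png

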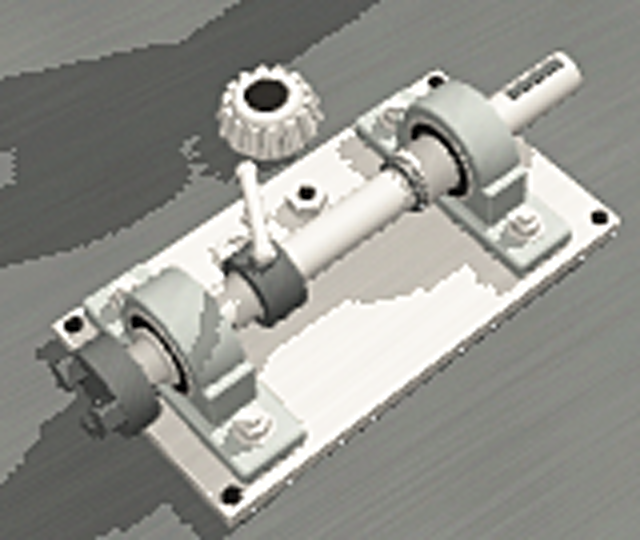

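View pics/c2.png

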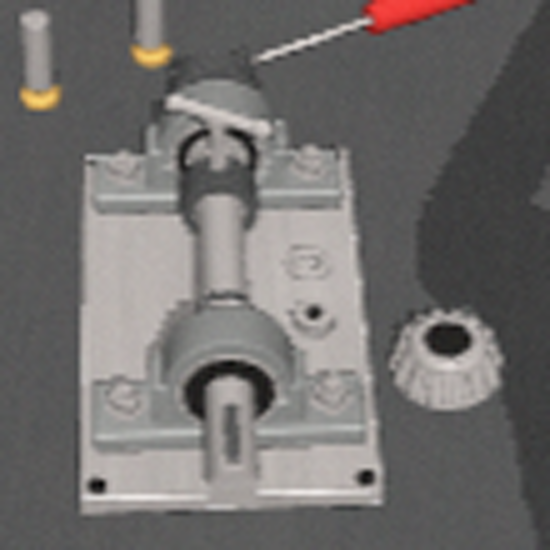

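The T-bar ends show at scene crop (246,165)/(264,258) and side crop (175,103)/(263,128). The plate holes in the scene crop are at (73,325), (232,495), (600,217) and (436,82), and the spring is near (405,180). I'll triangulate from these.

```bash
cat > geo.py <<'E'
import numpy as np
from rig import vision
def P(m): return np.array([[m["fx"],0,m["cx"]],[0,m["fy"],m["cy"]],[0,0,1]])@m["camera_from_world"][:3]
def onz(m,uv,z):
    p=P(m);A=np.c_[p[:,0],p[:,1],-np.array([*uv,1.])]
    return np.linalg.solve(A,-(p[:,2]*z+p[:,3]))[:2]
def proj(m,X):
    q=P(m)@np.r_[X,1];return q[:2]/q[2]
E
python3 - <<'E'
from geo import *
import cv2
sc,si=vision.camera_model("scene"),vision.camera_model("side")
f=lambda u,v:((u+.5)/4-.5+205,(v+.5)/4-.5+170)
g=lambda u,v:((u+.5)/5-.5+275,(v+.5)/5-.5+135)
H=[onz(sc,f(*p),.014) for p in((73,325),(232,495),(600,217),(436,82))]
c=np.mean(H,0);yv=(H[2]+H[3]-H[0]-H[1]);yv/=np.linalg.norm(yv)
print("holes",np.round(H,4).tolist(),"stand",c,"ydir",yv,"yaw",np.degrees(np.arctan2(-yv[0],yv[1])))
print("side holes",onz(si,g(96,485),.014),onz(si,g(365,477),.014))
E1=[onz(sc,f(246,165),.125),onz(sc,f(264,258),.125)]
E2=[onz(si,g(263,128),.125),onz(si,g(175,103),.125)]
xv=np.array([yv[1],-yv[0]])
for E in(E1,E2):
    m=np.mean(E,0);d=E[1]-E[0];print("bar",np.round(E,4).tolist(),"mid",m,"len",np.linalg.norm(d),"ang",np.degrees(np.arctan2(d[1],d[0])),"stand xy",(m-c)@xv,(m-c)@yv)
for y in(.0,.02,.04,.06,.08,.1): 
    q=proj(sc,[*(c+y*yv),.057+.018]);print(y,((q-[205,170]+.5)*4-.5).round(0))
E
```

```text
holes [[0.4801, -0.2826], [0.6387, -0.2642], [0.6058, 0.0341], [0.4468, 0.0162]] stand [ 0.54284437 -0.12412916] ydir [-0.11015542  0.99391437] yaw 6.324274875647857
side holes [0.60898846 0.0353038 ] [0.44999419 0.01767886]
bar [[0.5171, -0.169], [0.5807, -0.1961]] mid [ 0.54888999 -0.18251061] len 0.06915637742098549 ang -23.066898290388526 stand xy -0.00042221272948818767 -0.058692121828213595
bar [[0.5234, -0.1695], [0.5801, -0.1906]] mid [ 0.55178263 -0.18006717] len 0.06052144141938916 ang -20.378105723281717 stand xy 0.0027219832375771726 -0.056582195628526996
0.0 [339. 210.]
0.02 [364. 193.]
0.04 [388. 176.]
0.06 [413. 159.]
0.08 [437. 143.]
0.1 [460. 126.]
```

>>> jog_arm --targets '[[[1,0.45,-1,0,0],[1,0.45,-1,0,0],[1,0.45,-1,0,0],[1,0.45,-1,0,0],[1,0.45,-1,0,0],[1,0.45,-1,0,0],[1,0.45,-1,0,0],[1,0.45,-1,0,0],[1,0.45,-1,0,0],[1,0.45,-1,0,0]]]' --force 60

```text
clock: 1.1
tool_pos: [0.3599, 0.2278, 0.231]
orientation: [[0.391, 0.92, -0.001], [0.92, -0.391, -0.0], [-0.0, -0.0, -1.0]]
force: [0.1, 0.3, -1.0]
width: 1.003
```

>>> jog_arm --targets '[[[1,0.45,-1,0,0],[1,0.45,-1,0,0],[1,0.45,-1,0,0],[1,0.45,-1,0,0],[1,0.45,-1,0,0],[1,0.45,-1,0,0],[1,0.45,-1,0,0],[1,0.45,-1,0,0],[1,0.45,-1,0,0],[1,0.45,-1,0,0]]]'

```text
clock: 2.1
tool_pos: [0.4949, -0.0721, 0.231]
orientation: [[0.391, 0.92, -0.001], [0.92, -0.391, 0.0], [-0.0, -0.001, -1.0]]
force: [0.0, 1.0, -0.6]
width: 0.997
```

>>> jog_arm --targets '[[[1,0.45,-1,0,0.2],[1,0.45,-1,0,0],[1,0.45,-1,0,0],[1,0.45,-0.6,0,0],[1,0,0,0,0],[1,0,0,0,0]]]'

```text
clock: 2.7
tool_pos: [0.5482, -0.1786, 0.2305]
orientation: [[0.379, 0.925, -0.002], [0.925, -0.379, 0.001], [0.0, -0.002, -1.0]]
force: [-0.4, -0.1, -0.3]
width: 0.994
```

Run:
```python
from geo import *
from rig import sense
import cv2
s=sense();m=vision.camera_model("wrist");f=vision.grab_frame("wrist")
np.savez("w1.npz",P=P(m));print(s["clock"],s["tool_pos"],s["orientation"].round(3).tolist(),s["joint_pos"].round(3),s["force"])
cv2.imwrite("pics/w1.png",cv2.cvtColor(f,cv2.COLOR_RGB2BGR))
print("pred bar mid px",proj(m,[.550,-.1815,.125]), np.linalg.inv(m["camera_from_world"])[:3,3])
```

```text
2.7 [ 0.54824193 -0.17864422  0.23050358] [[0.379, 0.925, -0.002], [0.925, -0.379, 0.001], [0.0, -0.002, -1.0]] [-0.389  0.311  1.502  0.     1.331 -1.571] [-0.44983457 -0.10096569 -0.28482723]
pred bar mid px [317.77152839 202.20522925] [ 0.47998317 -0.15131258  0.37239377]
```

View pics/w1.png

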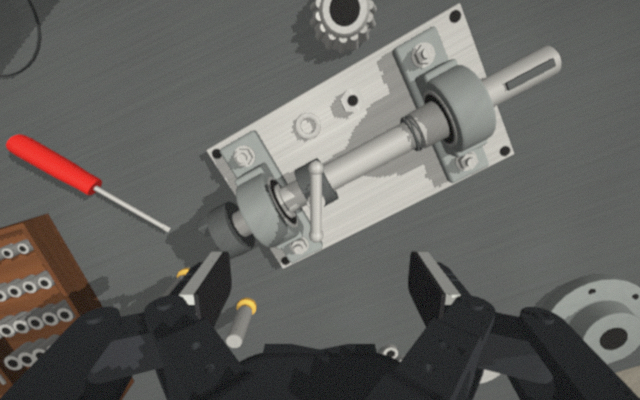

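The wrist view shows the T-bar vertical in the picture, with ends at (316,166)/(317,238). That puts its middle at (316.5,202), within about 1 px of the prediction. The plate holes are at (217,154), (456,16), (505,151) and (285,260), and the collar-side edge of the spring is near (405,128).

Run:
```python
from geo import *
import cv2
p=np.load("w1.npz")["P"]
def onz(uv,z):
    A=np.c_[p[:,0],p[:,1],-np.array([*uv,1.])];return np.linalg.solve(A,-(p[:,2]*z+p[:,3]))[:2]
H=[onz(u,.014) for u in((217,154),(285,260),(505,151),(456,16))]
c=np.mean(H,0);yv=H[2]+H[3]-H[0]-H[1];yv/=np.linalg.norm(yv);xv=np.array([yv[1],-yv[0]])
print(c,"yaw",np.degrees(np.arctan2(-yv[0],yv[1])))
m=onz((316.5,202),.125);print("bar",m,(m-c)@xv,(m-c)@yv)
d=onz((317,238),.125)-onz((316,166),.125);print(np.degrees(np.arctan2(d[1],d[0])),np.linalg.norm(d))
for y in(.0,.02,.03,.04,.05,.06): 
    q=p@np.r_[c+y*yv,.057+.018,1];print(y,(q/q[2]).round(0))
im=cv2.imread("pics/w1.png")[80:230,250:510];cv2.imwrite("pics/c3.png",cv2.resize(im,None,fx=3,fy=3,interpolation=cv2.INTER_CUBIC))
```

```text
[ 0.54351276 -0.12453181] yaw 6.230766196889959
bar [ 0.54941836 -0.18243554] -0.0004137672506710695 -0.05820263452739318
-21.677149277354875 0.06444544526546739
0.0 [369. 161.   1.]
0.02 [387. 151.   1.]
0.03 [397. 146.   1.]
0.04 [406. 141.   1.]
0.05 [416. 136.   1.]
0.06 [425. 131.   1.]
```

View pics/c3.png

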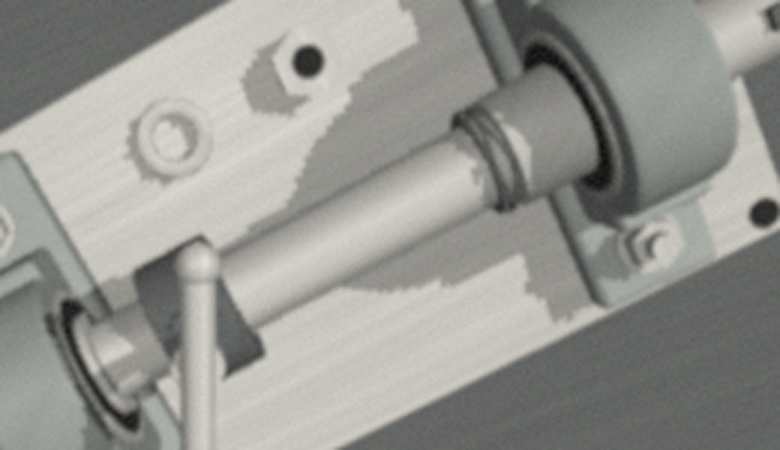

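The close-up shows the spring's free end crossing the shaft near crop (481,166), about y = +0.044 on the stand. The collar's +y face is at about -0.044, so the slide is roughly 88 mm. I'll descend and grip.

>>> jog_arm --targets '[[[1,0.04,-0.13,-0.6,0],[1,0,0,-0.8,0],[1,0,0,-0.8,0],[1,0,0,-0.8,0],[1,0,0,-0.7,0],[1,0,0,-0.45,0],[1,0,0,0,0]]]'

```text
clock: 3.45
tool_pos: [0.5476, -0.1805, 0.1049]
orientation: [[0.377, 0.926, -0.005], [0.926, -0.377, 0.002], [0.0, -0.006, -1.0]]
force: [-0.4, 0.7, -0.1]
width: 1.005
```

>>> jog_arm --targets '[[[-1,0,0,0,0],[-1,0,0,0,0],[-1,0,0,0,0],[-1,0,0,0,0],[-1,0,0,0,0],[-1,0,0,0,0],[-1,0,0,0,0],[-1,0,0,0,0],[-1,0,0,0,0],[-1,0,0,0,0]]]' --force 60

```text
clock: 4.45
tool_pos: [0.5503, -0.183, 0.1074]
orientation: [[0.378, 0.926, 0.001], [0.926, -0.378, -0.0], [-0.0, 0.001, -1.0]]
force: [-1.3, -1.3, 5.6]
width: 0.09
```

>>> jog_arm --targets '[[[-1,0,0,0,0.5],[-1,0,0,0,1],[-1,0,0,0,1],[-1,0,0,0,1],[-1,0,0,0,1],[-1,0,0,0,1],[-1,0,0,0,1],[-1,0,0,0,1]]]'

```text
clock: 5.25
tool_pos: [0.5503, -0.1832, 0.1073]
orientation: [[-0.138, 0.99, 0.001], [0.99, 0.138, -0.001], [-0.001, 0.0, -1.0]]
force: [-1.0, -1.1, 4.0]
width: 0.093
```

Run:
```python
from rig import sense
s=sense();print(s["torque"],s["force"],s["joint_pos"],s["tool_pos"],s["width"])
```

```text
[-0.17643101  0.13744274 -0.16902927] [-0.96171066 -1.14408439  3.96667528] [-3.93880172e-01  4.31132977e-01  1.65742693e+00 -5.72606669e-04
  1.05218735e+00 -2.10267269e+00] [ 0.55026659 -0.18319025  0.10726264] 0.09343541729295464
```

>>> jog_arm --targets '[[[-1,0,0,0,1],[-1,0,0,0,1],[-1,0,0,0,1],[-1,0,0,0,1],[-1,0,0,0,1],[-1,0,0,0,0.5],[-1,0,0,0,0],[-1,0,0,0,0]]]'

```text
clock: 6.05
tool_pos: [0.5503, -0.1833, 0.1072]
orientation: [[-0.496, 0.868, 0.001], [0.868, 0.496, -0.001], [-0.001, 0.0, -1.0]]
force: [-0.7, -2.8, 5.4]
width: 0.09
```

Run:
```python
from rig import sense
s=sense();print(s["torque"],s["force"],s["joint_pos"],s["tool_pos"],s["width"])
```

```text
[-0.35188211  0.20096146 -0.01114398] [-0.70607806 -2.84553673  5.38951592] [-3.93886624e-01  4.31282482e-01  1.65738533e+00 -8.64760766e-04
  1.05190146e+00 -2.48321559e+00] [ 0.5503414  -0.18332733  0.10718914] 0.08982367851342403
```

>>> jog_arm --targets '[[[-1,-0.014,0.125,0,0],[-1,-0.027,0.25,0,0],[-1,-0.027,0.25,0,0],[-1,-0.027,0.25,0,0],[-1,-0.027,0.25,0,0],[-1,-0.027,0.25,0,0],[-1,-0.027,0.25,0,0],[-1,-0.027,0.25,0,0],[-1,0,0,0,0]]]'

```text
clock: 6.95
tool_pos: [0.5439, -0.1255, 0.1072]
orientation: [[-0.496, 0.868, 0.0], [0.868, 0.496, 0.001], [0.0, 0.001, -1.0]]
force: [-2.1, 0.4, 6.5]
width: 0.089
```

```bash
cat > look.py <<'E'
from geo import *
from rig import sense
import cv2,sys
m=vision.camera_model("wrist");s=sense();f=vision.grab_frame("wrist");yv=np.array([-.1089,.9941])
print(s["clock"],s["tool_pos"],"F",s["force"].round(2),"T",s["torque"].round(2),"along",((s["tool_pos"][:2]-[.5435,-.1245])@yv).round(5),"Fy",(s["force"][:2]@yv).round(2),s["width"])
cv2.imwrite("pics/%s.png"%sys.argv[1],cv2.cvtColor(f,cv2.COLOR_RGB2BGR))
E
python3 look.py w2
```

```text
6.95 [ 0.54393697 -0.12550654  0.10720949] F [-2.13  0.41  6.47] T [ 0.19  0.2  -0.04] along -0.00105 Fy 0.64 0.08936510756803594
```

View pics/w2.png

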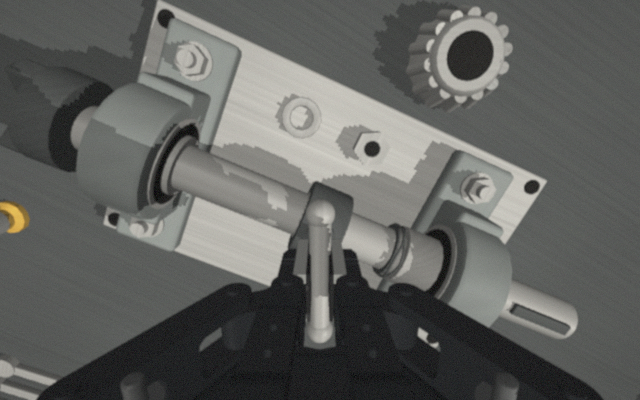

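The collar has slid with the bar. In this view the gap from the collar face (about 350,225) to the spring (about 388,245) is still roughly 27 mm.

>>> jog_arm --targets '[[[-1,-0.018,0.165,0,0],[-1,-0.018,0.165,0,0],[-1,-0.018,0.165,0,0],[-1,-0.018,0.165,0,0],[-1,0,0,0,0],[-1,0,0,0,0]]]'

```text
clock: 7.6
tool_pos: [0.5418, -0.1061, 0.1072]
orientation: [[-0.496, 0.868, 0.0], [0.868, 0.496, 0.001], [0.0, 0.0, -1.0]]
force: [-1.5, 0.2, 6.2]
width: 0.093
```

>>> jog_arm --targets '[[[-1,-0.0036,0.033,0,0],[-1,-0.0036,0.033,0,0],[-1,0,0,0,0]]]'

```text
clock: 7.9
tool_pos: [0.5417, -0.1048, 0.1072]
orientation: [[-0.496, 0.868, 0.0], [0.868, 0.496, -0.001], [-0.001, 0.0, -1.0]]
force: [-2.2, -0.6, 5.8]
width: 0.092
```

```bash
python3 look.py w3; python3 -c "
import cv2
i=cv2.imread('pics/w3.png')[150:300,240:480];cv2.imwrite('pics/c4.png',cv2.resize(i,None,fx=3,fy=3,interpolation=cv2.INTER_CUBIC))"
```

```text
7.9 [ 0.54168073 -0.10483051  0.10720912] F [-2.2  -0.64  5.79] T [-0.22  0.27 -0.07] along 0.01975 Fy -0.4 0.09192426991125438
```

View pics/c4.png

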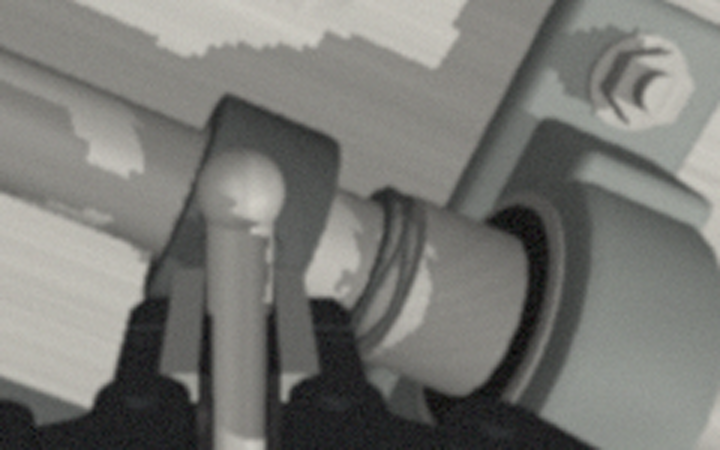

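The gap is now about 45 px, roughly 10 mm, which agrees with the stand-frame estimate. I'll creep up to the spring and watch the force along the shaft.

>>> jog_arm --targets '[[[-1,-0.0072,0.066,0,0],[-1,-0.0072,0.066,0,0],[-1,-0.0072,0.066,0,0],[-1,-0.0036,0.033,0,0],[-1,0,0,0,0]]]'

```text
clock: 8.45
tool_pos: [0.5409, -0.0978, 0.1072]
orientation: [[-0.496, 0.868, 0.0], [0.868, 0.496, -0.0], [-0.0, 0.0, -1.0]]
force: [-1.5, -1.2, 6.0]
width: 0.09
```

>>> jog_arm --targets '[[[-1,-0.0018,0.0166,0,0],[-1,-0.0018,0.0166,0,0],[-1,0,0,0,0]]]'

```text
clock: 8.75
tool_pos: [0.5408, -0.097, 0.1072]
orientation: [[-0.496, 0.868, 0.0], [0.868, 0.496, -0.001], [-0.001, -0.0, -1.0]]
force: [-0.6, -2.3, 6.9]
width: 0.091
```

>>> jog_arm --targets '[[[-1,-0.0018,0.0166,0,0],[-1,-0.0018,0.0166,0,0],[-1,0,0,0,0]]]'

```text
clock: 9.05
tool_pos: [0.5407, -0.096, 0.1072]
orientation: [[-0.496, 0.868, 0.0], [0.868, 0.496, -0.001], [-0.001, -0.0, -1.0]]
force: [-1.8, -3.6, 6.4]
width: 0.094
```

>>> jog_arm --targets '[[[-1,-0.0018,0.0166,0,0],[-1,0,0,0,0]]]'

```text
clock: 9.25
tool_pos: [0.5406, -0.0955, 0.1072]
orientation: [[-0.496, 0.868, 0.0], [0.868, 0.496, -0.001], [-0.001, -0.0, -1.0]]
force: [-1.7, -1.9, 6.3]
width: 0.089
```

>>> jog_arm --targets '[[[-1,0,0,0,0]]]'

```text
clock: 9.35
tool_pos: [0.5406, -0.0956, 0.1072]
orientation: [[-0.496, 0.868, 0.0], [0.868, 0.496, -0.001], [-0.001, -0.0, -1.0]]
force: [-1.7, -2.8, 6.2]
width: 0.092
```

>>> jog_arm --targets '[[[-1,-0.0018,0.0166,0,0],[-1,0,0,0,0]]]'

```text
clock: 9.55
tool_pos: [0.5406, -0.0951, 0.1072]
orientation: [[-0.496, 0.868, 0.0], [0.868, 0.496, -0.001], [-0.001, -0.0, -1.0]]
force: [-1.6, -2.0, 6.7]
width: 0.091
```

>>> jog_arm --targets '[[[-1,0,0,0,0]]]'

```text
clock: 9.65
tool_pos: [0.5406, -0.0951, 0.1072]
orientation: [[-0.496, 0.868, 0.0], [0.868, 0.496, -0.001], [-0.001, -0.0, -1.0]]
force: [-2.1, -1.7, 6.1]
width: 0.093
```

>>> jog_arm --targets '[[[-1,-0.0018,0.0166,0,0],[-1,0,0,0,0],[-1,0,0,0,0]]]'

```text
clock: 9.95
tool_pos: [0.5405, -0.0945, 0.1072]
orientation: [[-0.496, 0.868, 0.0], [0.868, 0.496, -0.001], [-0.001, -0.0, -1.0]]
force: [-1.5, -2.4, 5.8]
width: 0.09
```

>>> jog_arm --targets '[[[-1,-0.0018,0.0166,0,0],[-1,0,0,0,0],[-1,0,0,0,0]]]'

```text
clock: 10.25
tool_pos: [0.5405, -0.0941, 0.1072]
orientation: [[-0.496, 0.868, 0.0], [0.868, 0.496, -0.001], [-0.001, -0.0, -1.0]]
force: [-1.9, -2.3, 6.4]
width: 0.092
```

>>> jog_arm --targets '[[[-1,-0.0018,0.0166,0,0],[-1,0,0,0,0],[-1,0,0,0,0]]]'

```text
clock: 10.55
tool_pos: [0.5404, -0.0936, 0.1072]
orientation: [[-0.496, 0.868, 0.0], [0.868, 0.496, -0.001], [-0.001, -0.0, -1.0]]
force: [-1.8, -1.6, 6.5]
width: 0.097
```

>>> jog_arm --targets '[[[-1,-0.0018,0.0166,0,0],[-1,0,0,0,0],[-1,0,0,0,0]]]'

```text
clock: 10.85
tool_pos: [0.5404, -0.093, 0.1072]
orientation: [[-0.496, 0.868, 0.0], [0.868, 0.496, -0.001], [-0.001, -0.0, -1.0]]
force: [-0.2, -0.9, 6.6]
width: 0.094
```

>>> jog_arm --targets '[[[-1,-0.0018,0.0166,0,0],[-1,0,0,0,0],[-1,0,0,0,0]]]'

```text
clock: 11.15
tool_pos: [0.5403, -0.0925, 0.1072]
orientation: [[-0.496, 0.868, 0.0], [0.868, 0.496, -0.001], [-0.001, -0.0, -1.0]]
force: [-1.4, -2.3, 6.3]
width: 0.092
```

>>> jog_arm --targets '[[[-1,-0.0018,0.0166,0,0],[-1,0,0,0,0],[-1,0,0,0,0]]]'

```text
clock: 11.45
tool_pos: [0.5403, -0.0921, 0.1072]
orientation: [[-0.496, 0.868, 0.0], [0.868, 0.496, -0.001], [-0.001, -0.0, -1.0]]
force: [-1.3, -1.7, 6.1]
width: 0.095
```

>>> jog_arm --targets '[[[-1,-0.0018,0.0166,0,0],[-1,0,0,0,0],[-1,0,0,0,0]]]'

```text
clock: 11.75
tool_pos: [0.5402, -0.0915, 0.1072]
orientation: [[-0.496, 0.868, 0.0], [0.868, 0.496, -0.001], [-0.001, -0.0, -1.0]]
force: [-1.6, -2.1, 6.1]
width: 0.094
```

>>> jog_arm --targets '[[[-1,-0.0018,0.0166,0,0],[-1,0,0,0,0],[-1,0,0,0,0]]]'

```text
clock: 12.05
tool_pos: [0.5401, -0.0911, 0.1072]
orientation: [[-0.496, 0.868, 0.0], [0.868, 0.496, -0.001], [-0.001, -0.0, -1.0]]
force: [-2.3, -1.1, 6.1]
width: 0.094
```

>>> jog_arm --targets '[[[-1,-0.0018,0.0166,0,0],[-1,0,0,0,0],[-1,0,0,0,0]]]'

```text
clock: 12.35
tool_pos: [0.5401, -0.0906, 0.1072]
orientation: [[-0.496, 0.868, 0.0], [0.868, 0.496, -0.001], [-0.001, -0.0, -1.0]]
force: [-1.0, -2.2, 6.0]
width: 0.093
```

>>> jog_arm --targets '[[[-1,-0.0018,0.0166,0,0],[-1,0,0,0,0],[-1,0,0,0,0]]]'

```text
clock: 12.65
tool_pos: [0.54, -0.0901, 0.1072]
orientation: [[-0.496, 0.868, 0.0], [0.868, 0.496, -0.001], [-0.001, -0.0, -1.0]]
force: [-1.3, -2.1, 7.3]
width: 0.097
```

>>> jog_arm --targets '[[[-1,-0.0018,0.0166,0,0],[-1,0,0,0,0],[-1,0,0,0,0]]]'

```text
clock: 12.95
tool_pos: [0.54, -0.0899, 0.1072]
orientation: [[-0.496, 0.868, 0.0], [0.868, 0.496, -0.001], [-0.001, -0.0, -1.0]]
force: [-2.0, -2.4, 5.4]
width: 0.093
```

```bash
python3 look.py w4; python3 -c "
import cv2
i=cv2.imread('pics/w4.png')[150:300,240:480];cv2.imwrite('pics/c5.png',cv2.resize(i,None,fx=3,fy=3,interpolation=cv2.INTER_CUBIC))"
```

```text
12.95 [ 0.54001073 -0.08985689  0.10721102] F [-1.98 -2.39  5.42] T [-0.47  0.24 -0.09] along 0.03482 Fy -2.16 0.09327114465181431
```

View pics/c5.png

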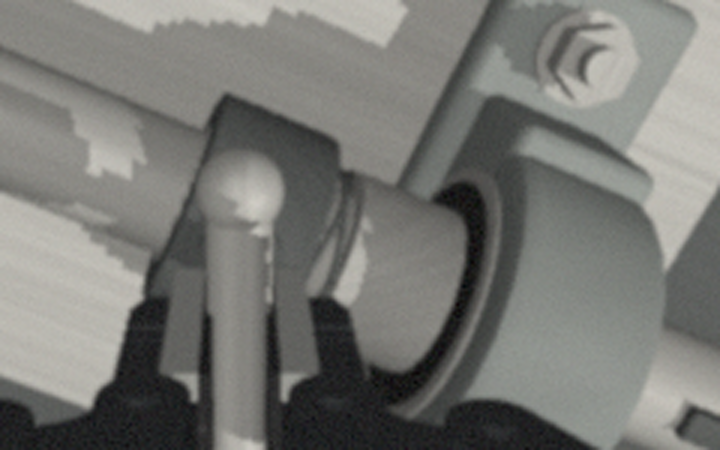

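The collar is now right at the spring: the spring's turns at crop (345,215) meet the collar edge at about (338,190). The shaft-axis force is still only the roughly 2 N of drag.

>>> jog_arm --targets '[[[-1,-0.0018,0.0166,0,0],[-1,0,0,0,0],[-1,0,0,0,0]]]'

```text
clock: 13.3
tool_pos: [0.54, -0.0897, 0.1072]
orientation: [[-0.496, 0.868, 0.0], [0.868, 0.496, -0.002], [-0.002, -0.0, -1.0]]
force: [-1.3, -4.2, 5.8]
width: 0.092
```

>>> jog_arm --targets '[[[-1,-0.0018,0.0166,0,0],[-1,0,0,0,0],[-1,0,0,0,0]]]'

```text
clock: 13.6
tool_pos: [0.54, -0.0895, 0.1072]
orientation: [[-0.496, 0.868, 0.0], [0.868, 0.496, -0.002], [-0.002, -0.001, -1.0]]
force: [-1.3, -4.6, 4.8]
width: 0.092
```

>>> jog_arm --targets '[[[-1,0,0,0,0]]]'

```text
clock: 13.7
tool_pos: [0.54, -0.0895, 0.1072]
orientation: [[-0.496, 0.868, 0.0], [0.868, 0.496, -0.002], [-0.002, -0.001, -1.0]]
force: [-2.5, -4.0, 5.5]
width: 0.093
```

>>> jog_arm --targets '[[[-1,-0.0018,0.0166,0,0],[-1,-0.0018,0.0166,0,0],[-1,0,0,0,0],[-1,0,0,0,0]]]'

```text
clock: 14.1
tool_pos: [0.5399, -0.089, 0.1072]
orientation: [[-0.496, 0.868, 0.001], [0.868, 0.496, -0.003], [-0.003, -0.001, -1.0]]
force: [-1.0, -6.1, 5.6]
width: 0.094
```

>>> jog_arm --targets '[[[-1,-0.0018,0.0166,0,0],[-1,-0.0018,0.0166,0,0],[-1,0,0,0,0],[-1,0,0,0,0]]]'

```text
clock: 14.5
tool_pos: [0.5399, -0.0886, 0.1072]
orientation: [[-0.497, 0.868, 0.001], [0.868, 0.497, -0.004], [-0.004, -0.001, -1.0]]
force: [-1.6, -8.9, 6.2]
width: 0.096
```

>>> jog_arm --targets '[[[-1,0,0,0,0]]]'

```text
clock: 14.6
tool_pos: [0.5399, -0.0886, 0.1072]
orientation: [[-0.496, 0.868, 0.001], [0.868, 0.496, -0.004], [-0.004, -0.001, -1.0]]
force: [-1.6, -7.9, 5.0]
width: 0.093
```

>>> jog_arm --targets '[[[-1,-0.0018,0.0166,0,0],[-1,-0.0018,0.0166,0,0],[-1,-0.0018,0.0166,0,0],[-1,0,0,0,0],[-1,0,0,0,0],[-1,0,0,0,0]]]'

```text
clock: 15.2
tool_pos: [0.5398, -0.088, 0.1072]
orientation: [[-0.497, 0.868, 0.001], [0.868, 0.497, -0.005], [-0.005, -0.002, -1.0]]
force: [-1.1, -11.5, 3.7]
width: 0.093
```

>>> jog_arm --targets '[[[-1,0,0,0,0]]]'

```text
clock: 15.3
tool_pos: [0.5399, -0.088, 0.1072]
orientation: [[-0.497, 0.868, 0.001], [0.868, 0.497, -0.005], [-0.005, -0.002, -1.0]]
force: [-2.1, -10.6, 4.7]
width: 0.092
```

>>> jog_arm --targets '[[[-1,0,0,0,0]]]'

```text
clock: 15.4
tool_pos: [0.5399, -0.088, 0.1072]
orientation: [[-0.497, 0.868, 0.001], [0.868, 0.497, -0.005], [-0.005, -0.002, -1.0]]
force: [-1.9, -11.1, 4.8]
width: 0.093
```

Force along the shaft is about 11 N (roughly 9 N spring plus 2 N drag), and the tool is about 1.9 mm past contact. I'll tighten while holding this.

>>> jog_arm --targets '[[[-1,-0.001,0.01,0,-0.5],[-1,0,0,0,-1],[-1,0,0,0,-1],[-1,0,0,0,-1],[-1,0,0,0,-1],[-1,0,0,0,0]]]'

```text
clock: 16.0
tool_pos: [0.5398, -0.0878, 0.1072]
orientation: [[-0.203, 0.979, 0.001], [0.979, 0.203, -0.006], [-0.006, -0.0, -1.0]]
force: [-2.1, -11.6, 3.9]
width: 0.092
```

```bash
cat > st.py <<'E'
from rig import sense
import numpy as np
s=sense();yv=np.array([-.1089,.9941]);R=s["orientation"]
print(s["clock"],"F",s["force"].round(2),"T",s["torque"].round(3),"along",((s["tool_pos"][:2]-[.5435,-.1245])@yv).round(5),"Fy",(s["force"][:2]@yv).round(2),"yaw",np.degrees(np.arctan2(R[1,0],R[0,0])).round(2))
E
python3 st.py
```

```text
16.0 F [ -2.08 -11.59   3.9 ] T [-1.767  0.262 -0.019] along 0.03689 Fy -11.29 yaw 101.71
```

>>> jog_arm --targets '[[[-1,0,0,0,-1],[-1,0,0,0,-1],[-1,0,0,0,-1],[-1,0,0,0,-1],[-1,0,0,0,-1],[-1,0,0,0,-1],[-1,0,0,0,0]]]'

```text
clock: 16.7
tool_pos: [0.5398, -0.0875, 0.1073]
orientation: [[0.213, 0.977, 0.001], [0.977, -0.213, -0.005], [-0.005, 0.002, -1.0]]
force: [-0.9, -9.9, 5.7]
width: 0.091
```

```bash
python3 st.py
```

```text
16.7 F [-0.89 -9.85  5.73] T [-1.624  0.304 -0.023] along 0.03714 Fy -9.7 yaw 77.72
```

>>> jog_arm --targets '[[[-1,0,0,0,-1],[-1,0,0,0,-0.7],[-1,0,0,0,-0.5],[-1,0,0,0,0],[-1,0,0,0,0]]]'

```text
clock: 17.2
tool_pos: [0.5398, -0.0875, 0.1074]
orientation: [[0.358, 0.934, 0.001], [0.934, -0.358, -0.005], [-0.005, 0.003, -1.0]]
force: [-1.3, -10.4, 6.0]
width: 0.096
```

```bash
python3 st.py
```

```text
17.2 F [ -1.34 -10.36   5.96] T [-1.581  0.332  0.068] along 0.0372 Fy -10.16 yaw 69.0
```

>>> jog_arm --targets '[[[-1,0,0,0,-0.4],[-1,0,0,0,-0.4],[-1,0,0,0,0],[-1,0,0,0,0]]]'

```text
clock: 17.6
tool_pos: [0.5398, -0.0874, 0.1074]
orientation: [[0.409, 0.912, 0.001], [0.912, -0.409, -0.005], [-0.005, 0.003, -1.0]]
force: [-2.2, -9.2, 5.1]
width: 0.089
```

```bash
python3 st.py
```

```text
17.6 F [-2.22 -9.22  5.11] T [-1.518  0.281  0.369] along 0.03725 Fy -8.93 yaw 65.85
```

>>> jog_arm --targets '[[[-1,0,0,0,-0.4],[-1,0,0,0,-0.4],[-1,0,0,0,0],[-1,0,0,0,0]]]'

```text
clock: 18.0
tool_pos: [0.5399, -0.0875, 0.1074]
orientation: [[0.458, 0.889, 0.001], [0.889, -0.458, -0.006], [-0.005, 0.003, -1.0]]
force: [-1.4, -8.9, 5.0]
width: 0.096
```

```bash
python3 st.py
```

```text
18.0 F [-1.37 -8.94  5.04] T [-1.482  0.33   0.915] along 0.0372 Fy -8.74 yaw 62.75
```

Torque reaches 0.9 N m against the stop, so the screw is fully tight. Before opening I'll unwind the tool's twist and side load.

>>> jog_arm --targets '[[[-1,0,0,0,0.5],[-1,0,0,0,0.4],[-1,0.0036,-0.033,0,0],[-1,0.0036,-0.033,0,0],[-1,0,0,0,0],[-1,0,0,0,0]]]'

```text
clock: 18.6
tool_pos: [0.5398, -0.0877, 0.1073]
orientation: [[0.403, 0.915, 0.001], [0.915, -0.403, -0.002], [-0.002, 0.001, -1.0]]
force: [-1.9, -3.4, 6.6]
width: 0.095
```

```bash
python3 st.py
```

```text
18.6 F [-1.92 -3.44  6.62] T [-0.682  0.324  0.222] along 0.037 Fy -3.21 yaw 66.2
```

>>> jog_arm --targets '[[[-1,0.002,-0.02,0,0],[-1,0.002,-0.02,0,0],[-1,0,0,0,0.1],[-1,0,0,0,0]]]'

```text
clock: 19.0
tool_pos: [0.5398, -0.0878, 0.1073]
orientation: [[0.397, 0.918, 0.0], [0.918, -0.397, -0.0], [-0.0, 0.0, -1.0]]
force: [-1.2, -1.3, 7.8]
width: 0.09
```

```bash
python3 st.py
```

```text
19.0 F [-1.22 -1.28  7.84] T [-0.189  0.295  0.232] along 0.0369 Fy -1.14 yaw 66.58
```

>>> jog_arm --targets '[[[0,0,0,0,0],[0,0,0,0,0],[0,0,0,0,0],[0,0,0,0,0],[0,0,0,0,0],[0,0,0,0,0]]]'

```text
clock: 19.6
tool_pos: [0.5397, -0.0876, 0.1067]
orientation: [[0.398, 0.918, -0.0], [0.918, -0.398, 0.0], [0.0, -0.0, -1.0]]
force: [-1.8, -0.1, 0.4]
width: 0.5
```

>>> jog_arm --targets '[[[0,0,0,0.3,0],[0,0,0,0.6,0],[0,0,0,0.9,0],[0,0,0,0.9,0],[0,0,0,0.9,0],[0,0,0,0.6,0],[0,0,0,0,0],[0,0,0,0,0]]]'

```text
clock: 20.4
tool_pos: [0.5397, -0.0877, 0.2331]
orientation: [[0.397, 0.918, 0.001], [0.918, -0.397, -0.0], [0.0, 0.001, -1.0]]
force: [-0.4, -0.1, -0.6]
width: 0.503
```

```bash
python3 look.py w5
python3 - <<'E'
from geo import *
import cv2
m=vision.camera_model("wrist");yv=np.array([-.1089,.9941]);c=np.array([.5435,-.1245])
for y in(.0355,.037,.0385):print(y,proj(m,[*(c+y*yv),.125]).round(1))
i=cv2.imread('pics/w5.png');cv2.imwrite('pics/c6.png',cv2.resize(i[60:260,180:440],None,fx=3,fy=3,interpolation=cv2.INTER_CUBIC))
E
```

```text
20.4 [ 0.53972004 -0.08765647  0.23313546] F [-0.39 -0.08 -0.63] T [-0.03  0.02  0.04] along 0.03704 Fy -0.03 0.5026164463510902
0.0355 [318.6 199.8]
0.037 [320.1 199. ]
0.0385 [321.7 198.2]
```

View pics/c6.png

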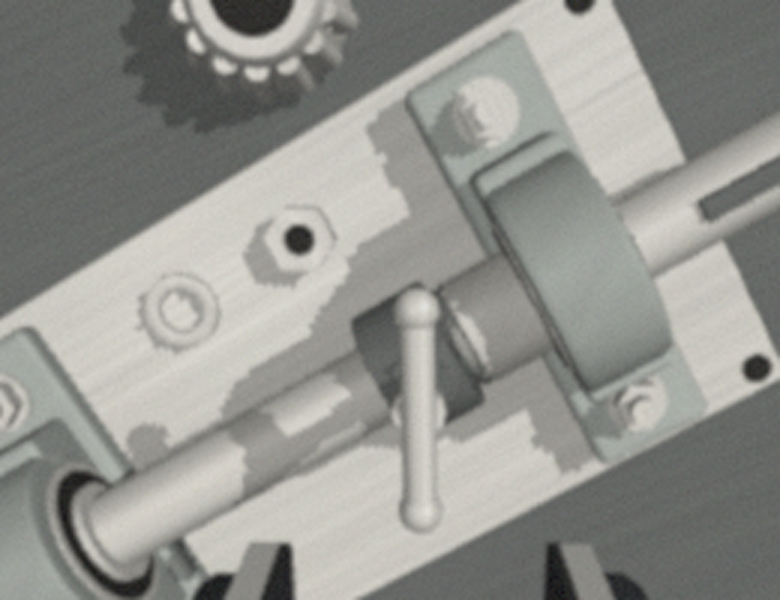

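The final close-up shows the collar against the spring and the T-bar back at its tight angle, with ends at crop (418,308)/(420,513). The gripper is clear above, and the nut, washer and roller bearing look undisturbed. Comparing unloaded tool positions, the collar sits about 2.1 mm past first contact, so I'm handing in.

```bash
python3 -c "
from rig import order
print(order.finish_job())"
```

```text
the job is handed in; nothing more can be done
None
```

I slackened the set screw by about 0.9 rad and slid the collar about 95 mm until it met the spring. I held it pressed there while turning the screw tight, then took the load off, let go and lifted clear. The clock stood at about 20.4 s of the 54 s allowed when I handed in; the rig reported no verdict.

- **Spring squeeze:** the collar sits about 2.1 mm past first contact, so about 10.5 N. The force along the shaft peaked at about 11.5 N including about 2 N of drag, so the spring was never near flat.
- **Screw:** it reached its stop at about 0.9 N m, and the last picture shows the T-bar back at its tight angle.
- **After release:** the collar did not visibly move. The picture puts the bar's middle within about 0.5 mm along the shaft of where it was released, and the force on the tool reads zero.
- **Small disagreement:** during tightening the tool crept forward about 0.3 mm while the force dropped from about 11 to 9 N. From position alone the squeeze could be anywhere from 1.8 to 2.3 mm.
- **Other items:** the nut, washer and roller bearing look undisturbed in the last view. I did not recheck the barrel, valve plate, pistons or screwdriver, but the forces during travel gave no sign of contact.

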